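Put the order out on the pick-up plate and call its number

TASK

Slide the loaded tray along the counter until it sits wholly on the flush metal pick-up plate, keeping it down on the counter with the lunch box and the number marker standing on it. Then call that order: press the plunger of the call-number display step by step until the drum shows at the index the number of the marker that stands on the tray. Leave the plunger released and do not disturb the other things on the counter.

Things in the scene. Friction and masses are not known exactly. Their poses are not given: they have to be found in the camera images.
- tray: Loose low wooden tray, 130 mm (its x) by 190 mm (its y), rim 22 mm high and 5 mm thick, floor 8 mm above the counter; some 0.8 kg with its load, which stays under 65 mm high (lunch box in its -y half, a marker in its +y half). Origin: centre of its underside. Starts 70 to 190 mm nearer the robot than the plate and 90 to 330 mm to its right, turned up to 15 degrees; slides with 3 to 6 N.
- tray_corner0 (a point): Outer lower corner of the tray at its +x, +y end.
- tray_corner1 (a point): Outer lower corner of the tray at its +x, -y end.
- tray_corner2 (a point): Outer lower corner of the tray at its -x, -y end.
- tray_corner3 (a point): Outer lower corner of the tray at its -x, +y end.
- pickup: Pick-up plate of bare metal let flush into the counter (nothing to bump against), 170 mm (its x) by 230 mm (its y). Origin: its centre, at counter height; turned up to 7 degrees.
- lunchbox: Closed brown cardboard lunch box on the tray, 100 x 94 x 50 mm, loose. Origin: centre of its underside.
- marker_3: Loose wooden easel-shaped order marker, 52 x 56 mm, 54 mm high, with the black numeral 3 (36 mm tall) on its white sloped face, which looks to its +x and up. Origin: centre of its underside. One of markers 3, 4, 5 stands on the tray, within 60 mm of its centre, the others on a low wooden stand at the counter's far side.
- marker_4: Loose wooden easel-shaped order marker, 52 x 56 mm, 54 mm high, with the black numeral 4 (36 mm tall) on its white sloped face, which looks to its +x and up. Origin: centre of its underside. One of markers 3, 4, 5 stands on the tray, within 60 mm of its centre, the others on a low wooden stand at the counter's far side.
- marker_5: Loose wooden easel-shaped order marker, 52 x 56 mm, 54 mm high, with the black numeral 5 (36 mm tall) on its white sloped face, which looks to its +x and up. Origin: centre of its underside. One of markers 3, 4, 5 stands on the tray, within 60 mm of its centre, the others on a low wooden stand at the counter's far side.
- display: Call-number display, grey box fixed to the counter, 117 mm deep (its x), 130 mm wide (its y), 113 mm high, its upper +x edge cut off at 45 degrees to a sloped face with a window. Behind it a white drum, 84 mm across, carries the numerals 0 to 9 (17 mm tall, read from +x). Origin: centre of its underside. Turned up to 17 degrees.
- plunger_top (a point): Centre of the top of the display's black plunger: a flat round button 38 mm wide, 26 mm proud of the housing, its top 139 mm above the counter when up; 26 mm to -x and 30 mm to +y of the display's origin. Stroke 15 mm straight down, 4 to 5 N, more if struck fast (10 N reaches the stop). Each press to the stop and full release moves the drum on one numeral; no way back but all round (9, then 0).
- plunger (a joint): How far the plunger is pressed, m: 0 up, 0.0148 at its stop.
- drum (a joint): Angle of the numbered drum, rad: grows by 0.6283 (36 degrees) for each step; value / 0.6283, rounded and taken modulo 10, is the numeral at the index. At the start it shows 0, 1 or 2.
- index (a point): The place behind the middle of the display's window, between its two small black index pointers, where the numeral in force shows; 30 mm ahead (+x) and 30 mm to the -y side of the display's origin, 88 mm above the counter.
- numeral_3 (a point): Centre of the numeral 3 on the drum's rim; it coincides with point index when the display shows 3.
- numeral_4 (a point): Centre of the numeral 4 on the drum's rim; it coincides with point index when the display shows 4.
- numeral_5 (a point): Centre of the numeral 5 on the drum's rim; it coincides with point index when the display shows 5.
- gherkins: Bystander: green glass jar, 72 mm wide, 115 mm high. Origin: centre of its underside.
- mill: Bystander: wooden pepper mill, 58 mm wide, 174 mm high. Origin: centre of its underside.
- tub: Bystander: closed white tub, 96 mm wide, 75 mm high. Origin: centre of its underside.
- tongs: Bystander: steel tongs with orange grips lying flat, 170 x 55 mm, 17 mm high.
- knife: Bystander: broad raclette knife lying flat, about 310 mm long along its x, 40 mm wide, 20 mm high.
Not all that is in view belongs to the job. Leave any blue or purple look-alike of the marker_5 alone.

How it is judged:
By the outcome, as a careful person would: the job done as asked, in the order asked, and still so for the second after the job is handed in, with the robot touching nothing.
It also fails if it takes over 72 s, if anything falls off the work surface, if the arm or the gripper's body presses on something with over 40 N, if the wrist force passes 120 N, or if a joint passes its speed limit or range.

ROBOT

A 6-joint arm with a two-finger parallel gripper is mounted at the origin on the work surface. World frame = base frame: x ahead of the robot, y to its left, z up, the work surface at z = 0. Lengths are in m, angles in rad, forces in N, time in s.
With the tool pointing down it reaches from about 0.25 to 0.725 m from the base axis. Payload 9.7 kg.
Tool frame: the origin (TCP) lies midway between the tips of the shut fingers; the grasp point (between the pads) lies 19 mm behind it (env.hold_point_z is the distance from the TCP to the grasp point, in m); z points along the fingers, y is the direction in which the jaws open and shut (so a half turn about z gives the same grasp; the last joint's range is limited). The gripper opens to 85 mm and grips with 20 to 120 N. Pads are 22 mm wide; open, the fingers measure 114 mm over their backs; the gripper's body (76 mm by 85 mm) begins 54 mm behind the grasp point. The pads swing forward as they close: fully open they stand 13 mm farther back than shut.
Start: joints at [1.336, 0.087, 0.176, 1.66, 0, 1.571], TCP at [0.128, 0.535, 0.231] pointing down, gripper open.
Joint ranges: [-3.13, 3.13], [-0.85, 1.81], [-1.15, 1.24], [-2.2, 2.28], [-1.44, 1.52], [-3.14, 3.14]. Speed limits (rad/s): [2.22, 2.22, 2.57, 3.14, 3.14, 3.14].

INTERFACE

Orientations are given as a 3x3 rotation matrix whose columns are the frame's x, y, z axes.
In Python, from plant import env gives the robot as it stands. The module is installed in compiled form; this text tells all that it offers.
- The arm moves only by the tool apply_moves, never from a script. Its argument "plan" is a list that holds one entry, the list of rows, each a list of 6 numbers: the shift along the world's x, y, z in mm, then the turn, a rotation vector about the world's x, y, z in rad. A call has exactly 5 rows; each row shifts and turns the pose as measured when the row begins; what a row does not reach is not made up. A row lasts 1/10 s, in which the tool goes at most 50 mm and 8.59 degrees, less where a joint would pass 70% of its speed; a pose out of reach is approached as far as the arm can. A call is refused whole if a number of a shift passes 50 or a number of a turn 0.15, either way. A call with a gripper value outside its range is refused whole. "fingers" is the opening, from -1 (shut) to 1 (fully open), set as the call begins (left out, the last holds). The fingers move at their own pace and stop on an object; the grip force is fixed at half the most. Time passes only in rows, so rows that do not move let the fingers close, or fill a call up. It gives the time, the measured TCP pose, the force and the opening at its end, in the units of the state.
- env.state(): the state, without advancing time (a new reading comes with each control period).
- env.snapshot(name): name is "scene" or "top" or "wrist"; returns a dict with "frame" (384x512x3 uint8, blue, green, red), "fovy" (degrees; the focal length in pixels is half the picture's height over the tangent of half this angle, whatever the lens; pixels are square), "cx", "cy" (the principal point, pixels), "distortion" ([k1, k2, p1, p2, k3] as OpenCV has them; the pictures are not rectified), "rvec" (rotation vector, rad) and "tvec" (3), from world to camera coordinates, as OpenCV has them; the wrist camera has in their place "mount" (4x4, takes a point from camera to tool coordinates, whose origin is the TCP and whose axes are the flange's). Camera axes: x right, y down, z forward; pixel columns grow to the right and rows downward; lengths in m; the calibration is good to about 2 mm. A picture is of the moment at which its call begins: read the wrist's pose just before it. There is no depth.
- env.job_done(): hands the job in, once; it reports no verdict.
Trained networks look in a picture, given as the dict that the camera call returned (one of the last four; its "shot" number tells which), for a name from the list of things; names that differ only in an ending like _2 or _b are one class to them, and where a whole thing is asked for, a point or a joint stands for the part that bears it (a point fixed in the world has none). Each returns a list of dicts, best first, with "score" (0 to 1); they miss things now and then, are a little off and sometimes report something else, mostly with a low value. They report only what shows in the picture. A call takes as long as a camera call. They do not tell look-alikes from the thing itself.
- env.look_for(picture, label): "centre" ([x, y, z] in m, in world coordinates, good to about 4 mm: the middle of the surface that is visible of it).
- env.tip_of(picture, label): "centre" ([x, y, z] in m, in world coordinates, good to about 4 mm: a listed point, or the origin of a listed thing).
The state is a dict: "time_s": time; "joint_positions": joint angles; "qvel": joint speeds; "tau": joint torques, N m; "tool_pos": TCP position; "orientation": TCP orientation; "wrist_force": force on the tool from outside, world axes, zero at the start; "wrist_torque": the same for the moment, N m; "grip_width": opening from 0.0 (shut) to 1.0 (fully open).
Only numpy, scipy, OpenCV 4.12 (cv2) and the standard library are available. Lean on these libraries where they do the work, as an engineer would, in place of code of your own. Each camera call takes 0.05 s, during which the arm holds its last target. There are 200 camera calls.

## Working session

There is one attempt and no reset: what is moved stays moved. The work goes in short steps, Python scripts to look and compute and a tool call to move; the robot and the scene stay as the last step left them, time stands still between calls to the robot, and variables do not carry over. Pictures are saved under pics/ and viewed, about 8 in all and at most 12, crops included, and the job is handed in when it is done.

Besides the shell and the picture viewer there is one more tool, called after "Call:" as name(argument=value, ...), one argument or row to a line, values as JSON. apply_moves: Moves the arm, as the interface text tells. Its arguments: {"type":"object","properties":{"plan":{"type":"array"},"fingers":{"type":"number"}},"required":["plan"]}

```bash
mkdir -p pics; cat > h.py <<'E'
import numpy as np,cv2
from plant import env
def shot(n,save=None):
    s=env.snapshot(n)
    if save: cv2.imwrite('pics/'+save,s['frame'])
    return s
def find(s,names,f='tip_of'):
    for n in names:
        r=getattr(env,f)(s,n)
        print(f,n,[(round(d['score'],2),np.round(d['centre'],3).tolist()) for d in r[:3]])
E
python3 - <<'E'
from h import *
a=shot('scene'); b=shot('top')
cv2.imwrite('pics/a.png',cv2.resize(np.vstack([a['frame'],b['frame']]),None,fx=.78,fy=.78) if 0 else np.vstack([cv2.resize(a['frame'],(400,300)),cv2.resize(b['frame'],(400,300))]))
cv2.imwrite('pics/s.png',cv2.resize(a['frame'],(800,600)));cv2.imwrite('pics/t.png',cv2.resize(b['frame'],(800,600)))
for s in (b,a):
  print(s['shot'])
  find(s,['tray','tray_corner0','tray_corner1','tray_corner2','tray_corner3','pickup','lunchbox','marker_3','marker_4','marker_5','display','plunger_top','index','numeral_3','gherkins','mill','tub','tongs','knife'])
st=env.state();print(st['time_s'],st['tool_pos'],st['orientation'],st['wrist_force'])
E
```

```text
2
tip_of tray [(0.58, [0.484, -0.172, 0.003])]
tip_of tray_corner0 [(0.86, [0.561, -0.259, 0.002]), (0.82, [0.429, -0.276, -0.002]), (0.76, [0.527, -0.069, -0.0])]
tip_of tray_corner1 [(0.86, [0.561, -0.259, 0.002]), (0.82, [0.429, -0.276, -0.002]), (0.76, [0.527, -0.069, -0.0])]
tip_of tray_corner2 [(0.86, [0.561, -0.259, 0.002]), (0.82, [0.429, -0.276, -0.002]), (0.76, [0.527, -0.069, -0.0])]
tip_of tray_corner3 [(0.86, [0.561, -0.259, 0.002]), (0.82, [0.429, -0.276, -0.002]), (0.76, [0.527, -0.069, -0.0])]
tip_of pickup [(0.78, [0.63, -0.037, 0.003]), (0.41, [0.479, 0.314, 0.139])]
tip_of lunchbox [(0.96, [0.492, -0.213, 0.011])]
tip_of marker_3 [(0.76, [0.754, 0.186, -0.003]), (0.75, [0.643, 0.183, 0.002]), (0.63, [0.77, 0.068, 0.01])]
tip_of marker_4 [(0.76, [0.754, 0.186, -0.003]), (0.75, [0.643, 0.183, 0.002]), (0.63, [0.77, 0.068, 0.01])]
tip_of marker_5 [(0.76, [0.754, 0.186, -0.003]), (0.75, [0.643, 0.183, 0.002]), (0.63, [0.77, 0.068, 0.01])]
tip_of display [(0.64, [0.512, 0.296, -0.001])]
tip_of plunger_top [(0.52, [0.489, -0.124, 0.012]), (0.5, [0.479, 0.313, 0.137]), (0
[... 1813 characters left out ...]
7, [0.53, -0.067, 0.001]), (0.62, [0.554, 0.272, 0.04]), (0.4, [0.765, 0.068, 0.007])]
tip_of gherkins [(0.67, [0.551, 0.27, 0.041]), (0.59, [0.69, 0.359, 0.0]), (0.39, [0.767, -0.017, 0.008])]
tip_of mill [(0.91, [0.274, 0.418, -0.001])]
tip_of tub [(0.69, [0.489, -0.21, 0.009]), (0.67, [0.555, 0.273, 0.04])]
tip_of tongs [(0.76, [0.714, -0.211, -0.001]), (0.66, [0.516, -0.484, -0.002]), (0.58, [0.516, 0.294, 0.004])]
tip_of knife [(0.61, [0.518, -0.486, -0.004])]
2.0 [0.12793856 0.5348898  0.23129813] [[-9.72565490e-01  2.32629248e-01  1.85527908e-05]
 [ 2.32629248e-01  9.72565490e-01  1.37658984e-06]
 [-1.77235691e-05  5.65474555e-06 -1.00000000e+00]] [-0.63937793  0.34959142 -0.39847986]
```

View pics/s.png

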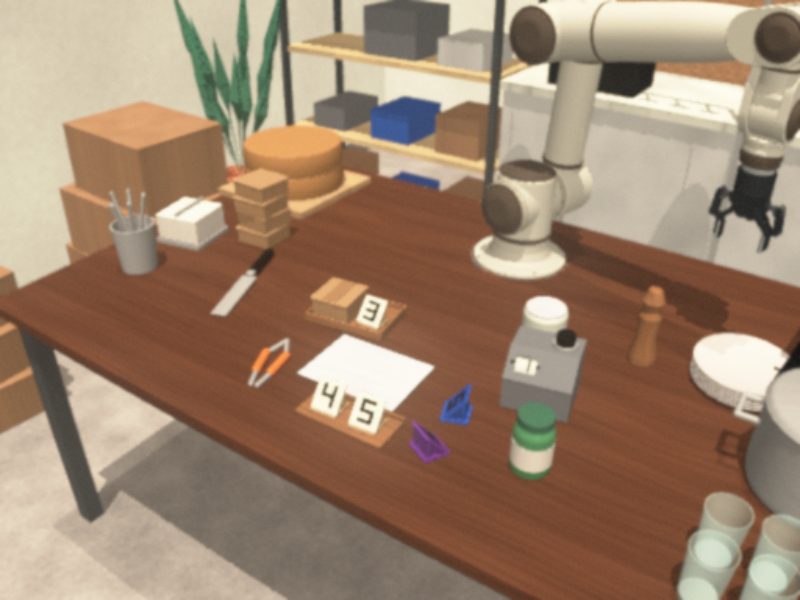

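View pics/t.png

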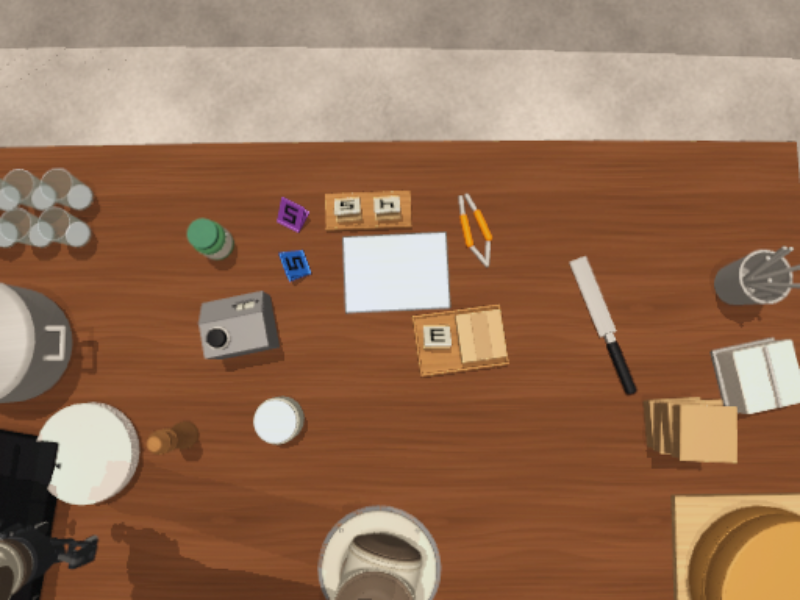

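The marker on the tray (scene 372,310; top 436,336) reads 3. Markers 4 and 5 are on the stand (scene 327,397 / 367,412), with blue and purple look-alikes at (457,405) and (428,442). The plate is the white sheet at top (395,272), the display is at scene (545,365). Next I measure the plate and check close crops of the marker and drum.

```bash
cat >> h.py <<'E'
def px2w(s,px,z=0.):
    h=s['frame'].shape[0];f=h/2/np.tan(np.radians(s['fovy'])/2)
    K=np.array([[f,0,s['cx']],[0,f,s['cy']],[0,0,1]])
    u=cv2.undistortPoints(np.float64(px).reshape(-1,1,2),K,np.float64(s['distortion'])).reshape(-1,2)
    R=cv2.Rodrigues(np.float64(s['rvec']))[0];t=np.float64(s['tvec']).ravel()
    C=-R.T@t;d=np.c_[u,np.ones(len(u))]@R
    return C+d*((z-C[2])/d[:,2])[:,None]
def plate(s,lo=190):
    m=(s['frame'].min(2)>lo).astype('uint8')
    cs=cv2.findContours(m,0,2)[0];out=[]
    for c in cs:
        if cv2.contourArea(c)<1000: continue
        w=px2w(s,c.reshape(-1,2)+0.0)[:,:2]
        r=cv2.minAreaRect((w*1000).astype('float32'));out.append(r)
        print('rect mm',np.round(r[0],1),np.round(r[1],1),round(r[2],1))
E
python3 - <<'E'
from h import *
b=shot('top');a=shot('scene')
plate(b);plate(a)
print('tongs tip',px2w(b,[(487*.64,265*.64)]), 'stand', px2w(b,[(325*.64,230*.64),(411*.64,228*.64)],.012))
f=a['frame'];c1=f[185:215,220:260];c2=f[215:255,325:375]
cv2.imwrite('pics/c.png',np.hstack([cv2.resize(c1,(400,300),interpolation=2),cv2.resize(c2,(375,300),interpolation=2)]))
E
```

```text
rect mm [234.8 636.9] [214.6 194.6] 16.6
rect mm [628.6 -36.3] [164.2 223.4] 2.5
rect mm [191.2 592.9] [176.9 294.9] 85.9
rect mm [662.1 -33.7] [234.8 228. ] 2.6
rect mm [-1994.1  -110.6] [739.6 638.8] 3.0
rect mm [-4516.6  -887.2] [1907.3 1064.1] 1.7
tongs tip [[ 0.6419209  -0.23707534  0.        ]] stand [[ 0.71914718  0.11805169  0.012     ]
 [ 0.72252513 -0.07068344  0.012     ]]
```

View pics/c.png

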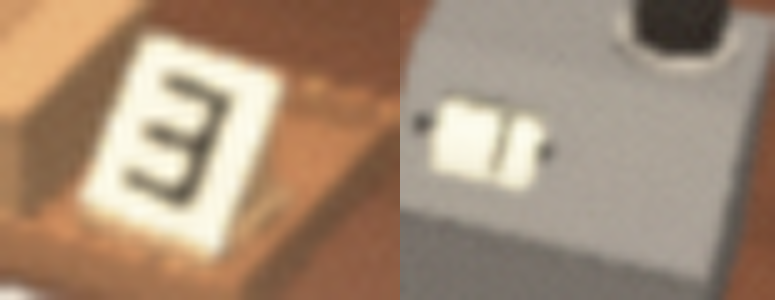

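The marker on the tray is confirmed as 3. The drum shows 1 (thin stroke between the pointers at crop 500,140). I'll grip the tray's -x rim beside the marker and slide it.

Call:
apply_moves(
  plan=[
    [[20,-35,0,0,0,-0.08],[20,-35,0,0,0,-0.08],[20,-35,0,0,0,-0.08],[20,-35,0,0,0,-0.08],[20,-35,0,0,0,-0.08]],
  ],
  fingers=-0.45,
)

```text
time_s: 2.6
tool_pos: [0.2281, 0.3571, 0.2289]
orientation: [[-0.801, 0.599, -0.001], [0.599, 0.801, -0.001], [0.0, -0.002, -1.0]]
wrist_force: [0.8, -0.3, 0.1]
grip_width: 0.275
```

Call:
apply_moves(
  plan=[
    [[20,-38,0,0,0,-0.08],[20,-38,0,0,0,-0.08],[20,-38,0,0,0,-0.08],[20,-38,0,0,0,-0.08],[20,-38,0,0,0,-0.08]],
  ],
)

```text
time_s: 3.1
tool_pos: [0.3299, 0.1595, 0.2296]
orientation: [[-0.492, 0.87, 0.002], [0.87, 0.492, 0.001], [-0.0, 0.002, -1.0]]
wrist_force: [0.9, -0.2, -0.2]
grip_width: 0.275
```

Call:
apply_moves(
  plan=[
    [[16,-38,0,0,0,-0.08],[16,-38,0,0,0,-0.08],[16,-38,0,0,0,-0.08],[16,-38,0,0,0,-0.07],[16,-38,0,0,0,0]],
  ],
)

```text
time_s: 3.6
tool_pos: [0.4118, -0.0396, 0.231]
orientation: [[-0.187, 0.982, 0.007], [0.982, 0.187, 0.001], [-0.001, 0.007, -1.0]]
wrist_force: [0.2, -0.1, 0.2]
grip_width: 0.275
```

Call:
apply_moves(
  plan=[
    [[-1,-30,-25,0,0,-0.025],[-1,-30,-25,0,0,0],[-1,-34,-25,0,0,0],[0,0,-25,0,0,0],[0,0,0,0,0,0]],
  ],
)

```text
time_s: 4.1
tool_pos: [0.4092, -0.1426, 0.128]
orientation: [[-0.153, 0.988, 0.01], [0.988, 0.153, -0.0], [-0.002, 0.01, -1.0]]
wrist_force: [-0.2, 0.1, -0.1]
grip_width: 0.275
```

```bash
cat >> h.py <<'E'
def wpose(s,st):
    T=np.eye(4);T[:3,:3]=st['orientation'];T[:3,3]=st['tool_pos']
    W=np.linalg.inv(T@np.array(s['mount']))
    s=dict(s);s['rvec']=cv2.Rodrigues(W[:3,:3])[0];s['tvec']=W[:3,3];return s
def w2px(s,P):
    h=s['frame'].shape[0];f=h/2/np.tan(np.radians(s['fovy'])/2)
    K=np.array([[f,0,s['cx']],[0,f,s['cy']],[0,0,1]])
    return cv2.projectPoints(np.float64(P),np.float64(s['rvec']),np.float64(s['tvec']),K,np.float64(s['distortion']))[0].reshape(-1,2)
E
python3 - <<'E'
from h import *
st=env.state();s=shot('wrist');print(st['tool_pos'],st['orientation'])
find(s,['tray','tray_corner0','marker_3'])
w=wpose(s,st);im=s['frame'].copy()
c=np.array([.479,-.173]);a=np.radians(9.3);R=np.array([[np.cos(a),-np.sin(a)],[np.sin(a),np.cos(a)]])
P=[np.r_[c+R@[x,y],.022] for x,y in((-.065,.095),(-.065,.05),(-.065,0))]
p=w2px(w,P);print(p)
for q in p: cv2.circle(im,tuple(int(v) for v in np.clip(q,-999,999)),2,(255,0,255),1)
t=w2px(w,[np.r_[st['tool_pos'][:2],.022]])[0];cv2.circle(im,(int(t[0]),int(t[1])),3,(255,255,0),-1)
cv2.imwrite('pics/w1.png',cv2.resize(im,(800,600)))
E
```

```text
[ 0.40920675 -0.14257654  0.128031  ] [[-1.53328368e-01  9.88124739e-01  9.99563421e-03]
 [ 9.88173416e-01  1.53339950e-01 -3.98302529e-04]
 [-1.92630263e-03  9.81634893e-03 -9.99949963e-01]]
tip_of tray [(0.92, [0.477, -0.168, 0.0])]
tip_of tray_corner0 [(0.87, [0.53, -0.073, 0.001]), (0.85, [0.429, -0.279, 0.0]), (0.76, [0.402, -0.09, 0.0])]
tip_of marker_3 [(0.88, [0.486, -0.12, 0.009])]
[[251.52625457 118.54474169]
 [252.19016976 178.92091737]
 [252.85155079 239.54224223]]
```

View pics/w1.png

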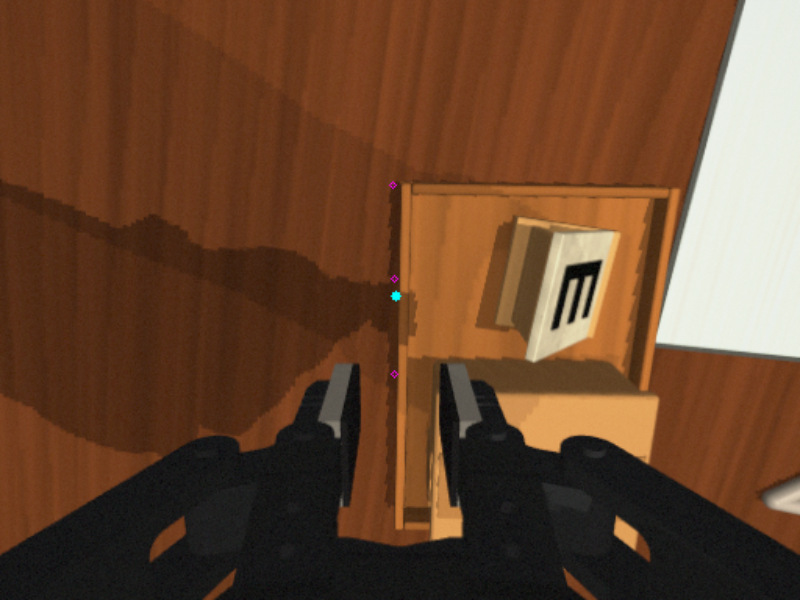

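Call:
apply_moves(
  plan=[
    [[3.5,5.5,-10,0,0.01,0],[0,0,-20,0,0,0],[0,0,-20,0,0,0],[0,0,-15,0,0,0],[0,0,0,0,0,0]],
  ],
)

```text
time_s: 4.8
tool_pos: [0.4195, -0.133, 0.0693]
orientation: [[-0.162, 0.987, 0.013], [0.987, 0.162, -0.005], [-0.007, 0.012, -1.0]]
wrist_force: [-0.5, 0.7, 0.6]
grip_width: 0.273
```

```bash
python3 - <<'E'
from h import *
st=env.state();s=shot('wrist');print(st['tool_pos'],st['orientation'])
w=wpose(s,st);im=s['frame'].copy()
for z in(.022,.012):
  t=w2px(w,[np.r_[st['tool_pos'][:2],z]])[0];print(t*1.5625);cv2.circle(im,(int(t[0]),int(t[1])),2,(255,255,0),-1)
cv2.imwrite('pics/w2.png',cv2.resize(im,(800,600)))
E
```

```text
[ 0.41947406 -0.1329859   0.06933282] [[-0.16173874  0.98674665  0.01310069]
 [ 0.98680902  0.16181417 -0.00491146]
 [-0.00696625  0.01213351 -0.99990212]]
[396.84722908 336.50826865]
[396.63853713 328.0076808 ]
```

View pics/w2.png

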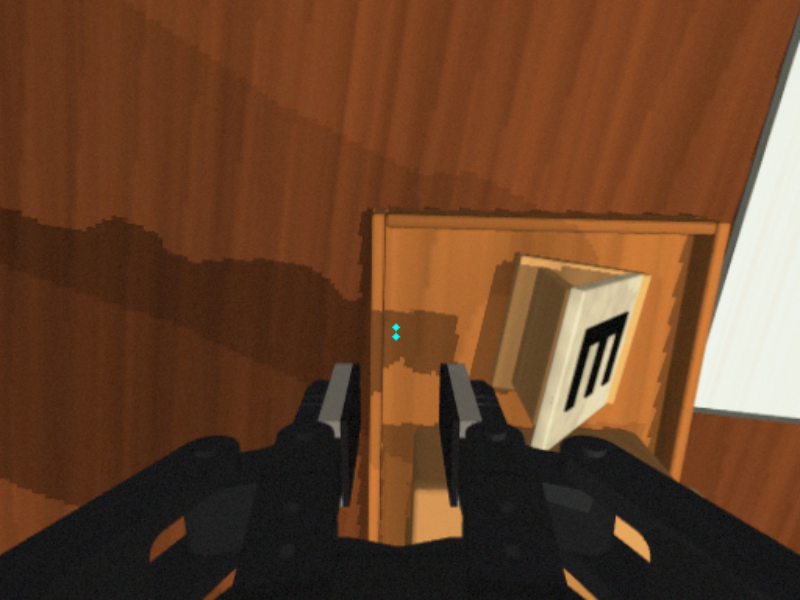

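Call:
apply_moves(
  plan=[
    [[-6.5,-1,0,0,0.012,0],[0,0,-10,0.005,0.01,0],[0,0,-10,0,0,0],[0,0,0,0,0,0],[0,0,0,0,0,0]],
  ],
)

```text
time_s: 5.35
tool_pos: [0.4147, -0.1339, 0.0516]
orientation: [[-0.163, 0.987, -0.006], [0.987, 0.163, -0.001], [0.0, -0.006, -1.0]]
wrist_force: [-0.5, -0.2, -0.1]
grip_width: 0.281
```

Call:
apply_moves(
  plan=[
    [[-2,0,-12,0,-0.006,0],[0,0,-12,0,0,0],[0,0,-8,0,0,0],[0,0,0,0,0,0],[0,0,0,0,0,0]],
  ],
)

```text
time_s: 5.85
tool_pos: [0.412, -0.1339, 0.0163]
orientation: [[-0.163, 0.987, -0.0], [0.987, 0.163, -0.001], [-0.001, -0.0, -1.0]]
wrist_force: [-0.3, -0.5, -0.3]
grip_width: 0.275
```

Call:
apply_moves(
  plan=[
    [[0,0,-3,0,0,0],[0,0,0,0,0,0],[0,0,0,0,0,0],[0,0,0,0,0,0],[0,0,0,0,0,0]],
  ],
)

```text
time_s: 6.35
tool_pos: [0.4127, -0.1341, 0.014]
orientation: [[-0.163, 0.987, 0.001], [0.987, 0.163, -0.001], [-0.001, 0.001, -1.0]]
wrist_force: [-0.1, 0.4, 0.3]
grip_width: 0.272
```

Call:
apply_moves(
  plan=[
    [[0,0,0,0,0,0],[0,0,0,0,0,0],[0,0,0,0,0,0],[0,0,0,0,0,0],[0,0,0,0,0,0]],
  ],
  fingers=-1,
)

```text
time_s: 6.85
tool_pos: [0.4126, -0.1344, 0.0143]
orientation: [[-0.161, 0.987, 0.001], [0.987, 0.161, -0.002], [-0.002, 0.001, -1.0]]
wrist_force: [0.0, 0.3, 0.5]
grip_width: 0.031
```

Call:
apply_moves(
  plan=[
    [[0,3,0,0,0,0],[0,5,0,0,0,0],[0,5,0,0,0,0],[0,3,0,0,0,0],[0,0,0,0,0,0]],
  ],
)

```text
time_s: 7.35
tool_pos: [0.4128, -0.1187, 0.0143]
orientation: [[-0.16, 0.987, 0.002], [0.987, 0.16, -0.005], [-0.006, 0.001, -1.0]]
wrist_force: [-0.8, -3.5, -1.2]
grip_width: 0.033
```

Call:
apply_moves(
  plan=[
    [[0,6,0,0.004,0,-0.01],[0,9,0,0,0,-0.012],[0,10,0,0,0,-0.012],[0,10,0,0,0,-0.012],[0,10,0,0,0,-0.012]],
  ],
)

```text
time_s: 7.85
tool_pos: [0.413, -0.073, 0.0143]
orientation: [[-0.099, 0.995, 0.002], [0.995, 0.099, -0.003], [-0.003, 0.002, -1.0]]
wrist_force: [0.3, -3.9, -0.4]
grip_width: 0.032
```

Call:
apply_moves(
  plan=[
    [[0,10,0,0.002,0,-0.012],[0,10,0,0,0,-0.012],[0,10,0,0,0,-0.012],[0,10,0,0,0,-0.012],[0,10,0,0,0,0]],
  ],
)

```text
time_s: 8.35
tool_pos: [0.4127, -0.0211, 0.0143]
orientation: [[-0.049, 0.999, 0.002], [0.999, 0.049, -0.002], [-0.002, 0.001, -1.0]]
wrist_force: [0.2, -4.9, 0.1]
grip_width: 0.031
```

Call:
apply_moves(
  plan=[
    [[4,9,0,0,0,-0.004],[8,8,0,0,0,0],[10,6,0,0,0,0],[10,4,0,0,0,0],[10,2,0,0,0,0]],
  ],
)

```text
time_s: 8.85
tool_pos: [0.4498, 0.0108, 0.0143]
orientation: [[-0.046, 0.999, -0.01], [0.999, 0.046, -0.003], [-0.003, -0.01, -1.0]]
wrist_force: [-8.9, -2.5, 9.8]
grip_width: 0.033
```

Call:
apply_moves(
  plan=[
    [[10,0,0,0,0,0],[10,0,0,0,0,0],[10,0,0,0,0,0],[10,0,0,0,0,0],[10,0,0,0,0,0]],
  ],
)

```text
time_s: 9.35
tool_pos: [0.4929, 0.015, 0.0143]
orientation: [[-0.049, 0.998, -0.029], [0.999, 0.049, 0.003], [0.004, -0.029, -1.0]]
wrist_force: [-10.2, -1.2, 9.6]
grip_width: 0.034
```

Call:
apply_moves(
  plan=[
    [[8,-1,0,0,-0.006,-0.002],[9,-1,0,0,-0.006,-0.002],[9,-1,0,0,-0.006,0],[9,-1,0,0,-0.006,0],[9,-1,0,0,-0.006,0]],
  ],
)

```text
time_s: 9.85
tool_pos: [0.5292, 0.0148, 0.0143]
orientation: [[-0.048, 0.999, -0.018], [0.999, 0.048, 0.011], [0.011, -0.018, -1.0]]
wrist_force: [-10.1, -0.4, 8.5]
grip_width: 0.034
```

Call:
apply_moves(
  plan=[
    [[9,-3,0,-0.003,-0.006,-0.002],[9,-3,0,-0.003,-0.006,-0.002],[9,-2,0,0,-0.006,0],[7,0,0,0,-0.004,0],[4,0,0,0,0,0]],
  ],
)

```text
time_s: 10.35
tool_pos: [0.5597, 0.0119, 0.0143]
orientation: [[-0.047, 0.999, -0.014], [0.999, 0.048, 0.013], [0.014, -0.014, -1.0]]
wrist_force: [-9.7, -2.3, 8.2]
grip_width: 0.032
```

```bash
python3 - <<'E'
from h import *
b=shot('top');a=shot('scene')
for s in(b,a): find(s,['tray','tray_corner0','marker_3','lunchbox'])
plate(b)
im=b['frame'][120:260,190:360]
im=cv2.resize(im,(680,560),interpolation=2)
cv2.imwrite('pics/p1.png',im)
print(env.state()['tool_pos'],env.state()['wrist_force'])
E
```

```text
tip_of tray []
tip_of tray_corner0 [(0.67, [0.691, -0.13, 0.002]), (0.52, [0.561, -0.132, 0.002])]
tip_of marker_3 [(0.8, [0.754, 0.186, -0.005]), (0.76, [0.644, 0.184, 0.002]), (0.69, [0.77, -0.016, 0.011])]
tip_of lunchbox [(0.8, [0.63, -0.079, 0.012])]
tip_of tray [(0.65, [0.62, -0.036, -0.0])]
tip_of tray_corner0 [(0.9, [0.684, 0.062, 0.0]), (0.87, [0.558, 0.058, -0.0]), (0.78, [0.693, -0.127, 0.0])]
tip_of marker_3 [(0.91, [0.633, 0.014, 0.012]), (0.84, [0.643, 0.187, -0.001]), (0.82, [0.77, -0.018, 0.009])]
tip_of lunchbox [(0.93, [0.628, -0.077, 0.007]), (0.51, [0.634, 0.014, 0.01])]
rect mm [234.4 634.9] [213.2 189.5] 15.4
rect mm [328.4  42.9] [556.4  85.7] 0.3
[0.56000917 0.01195604 0.01431485] [-6.90782954 -1.47497674  5.48532976]
```

View pics/p1.png

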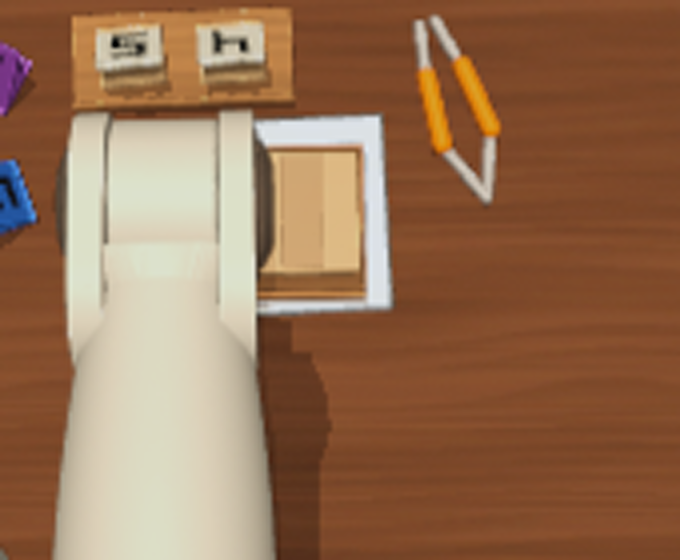

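Call:
apply_moves(
  plan=[
    [[4,0,0,0,-0.004,0],[4,0,0,0,-0.004,0],[3,0,0,0,0,0],[0,0,0,0,0,0],[0,0,0,0,0,0]],
  ],
)

```text
time_s: 11.35
tool_pos: [0.5656, 0.0138, 0.0143]
orientation: [[-0.048, 0.999, -0.017], [0.999, 0.048, 0.014], [0.015, -0.017, -1.0]]
wrist_force: [-0.7, -5.8, 1.7]
grip_width: 0.03
```

Call:
apply_moves(
  plan=[
    [[0,0,0,0,0,0],[0,0,0,0,0,0],[0,0,0,0,0,0],[0,0,0,0,0,0],[0,0,0,0,0,0]],
  ],
  fingers=-0.5,
)

```text
time_s: 11.85
tool_pos: [0.5656, 0.0163, 0.014]
orientation: [[-0.051, 0.999, -0.017], [0.999, 0.051, 0.018], [0.019, -0.016, -1.0]]
wrist_force: [-0.3, -0.1, -0.3]
grip_width: 0.25
```

Released. Now lift straight up and retreat toward the display, then check the tray.

Call:
apply_moves(
  plan=[
    [[0,0,15,-0.008,-0.008,0],[0,0,20,0,0,0],[0,0,30,0,0,0],[0,0,40,0,0,0],[0,0,40,0,0,0]],
  ],
)

```text
time_s: 12.35
tool_pos: [0.5615, 0.0166, 0.1617]
orientation: [[-0.052, 0.999, -0.016], [0.999, 0.052, 0.009], [0.009, -0.016, -1.0]]
wrist_force: [1.7, -0.9, 0.8]
grip_width: 0.249
```

Call:
apply_moves(
  plan=[
    [[-5,30,30,0,0,0],[-10,40,20,0,0,0],[-15,40,0,0,0,0],[-15,40,0,0,0,0],[-15,40,0,0,0,0]],
  ],
  fingers=-1,
)

```text
time_s: 12.85
tool_pos: [0.502, 0.2084, 0.2282]
orientation: [[-0.043, 0.999, 0.003], [0.999, 0.043, 0.011], [0.011, 0.003, -1.0]]
wrist_force: [-0.2, -0.4, -0.1]
grip_width: -0.0
```

```bash
python3 - <<'E'
from h import *
a=shot('scene');b=shot('top')
for s in(b,a): find(s,['tray','tray_corner0','tray_corner1','marker_3','lunchbox','plunger_top','display','index'])
im=b['frame'][120:260,190:360]
im=cv2.resize(im,(400,330),interpolation=2)
i2=cv2.resize(a['frame'][190:290,180:300],(396,330),interpolation=2)
cv2.imwrite('pics/p2.png',np.hstack([im,i2]))
print(env.state()['tool_pos'],env.state()['orientation'])
E
```

```text
tip_of tray [(0.71, [0.633, -0.032, 0.001]), (0.62, [0.568, -0.129, 0.001]), (0.42, [0.555, 0.06, -0.002])]
tip_of tray_corner0 [(0.94, [0.689, 0.06, -0.002]), (0.88, [0.568, -0.133, -0.002]), (0.8, [0.694, -0.127, 0.002])]
tip_of tray_corner1 [(0.94, [0.689, 0.06, -0.002]), (0.88, [0.568, -0.133, -0.002]), (0.8, [0.694, -0.127, 0.002])]
tip_of marker_3 [(0.79, [0.767, 0.068, 0.011]), (0.75, [0.754, 0.185, -0.003]), (0.63, [0.646, 0.183, 0.0])]
tip_of lunchbox [(0.58, [0.636, -0.078, 0.006]), (0.25, [0.276, 0.422, 0.002])]
tip_of plunger_top [(0.3, [0.771, -0.017, 0.01])]
tip_of display [(0.76, [0.514, 0.293, 0.004])]
tip_of index []
tip_of tray [(0.95, [0.629, -0.032, 0.001])]
tip_of tray_corner0 [(0.96, [0.699, -0.125, -0.001]), (0.77, [0.56, 0.059, 0.0]), (0.57, [0.69, 0.066, 0.001])]
tip_of tray_corner1 [(0.96, [0.699, -0.125, -0.001]), (0.77, [0.56, 0.059, 0.0]), (0.57, [0.69, 0.066, 0.001])]
tip_of marker_3 [(0.98, [0.642, 0.016, 0.009]), (0.81, [0.751, 0.188, 0.002]), (0.79, [0.77, -0.016, 0.009])]
tip_of lunchbox [(0.79, [0.636, -0.074, 0.007]), (0.31, [0.273, 0.415, -0.0])]
tip_of plunger_top [(0.52, [0.48, 0.311, 0.135])]
tip_of display [(0.6, [0.514, 0.29, 0.006])]
tip_of index [(0.86, [0.546, 0.274, 0.085])]
[0.50273748 0.20689385 0.22613835] [[-4.34942562e-02  9.99053675e-01  6.50037961e-05]
 [ 9.99004608e-01  4.34914750e-02  9.91383700e-03]
 [ 9.90162817e-03  4.96134058e-04 -9.99950855e-01]]
```

View pics/p2.png

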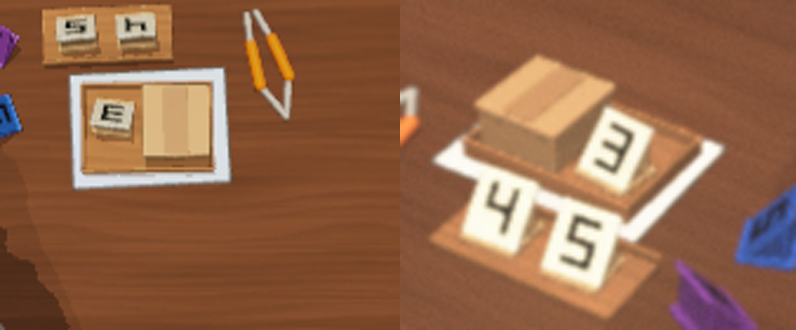

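The tray sits on the plate with margins all round (white border visible on all sides at crop 70-230, 70-188). The box and marker 3 are standing, and the stand and tongs haven't moved. Now the plunger.

Call:
apply_moves(
  plan=[
    [[-5,25,0,0.0,0,0],[-6,30,0,0,0,0],[-6,25,0,0,0,0],[-4,12,-15,0,0,0],[0,0,-20,0,0,0]],
  ],
)

```text
time_s: 14.25
tool_pos: [0.482, 0.3019, 0.1917]
orientation: [[-0.042, 0.999, 0.004], [0.999, 0.042, 0.012], [0.012, 0.004, -1.0]]
wrist_force: [-0.7, -0.6, -0.2]
grip_width: -0.003
```

Call:
apply_moves(
  plan=[
    [[0,0,0,0,0,0],[0,0,0,0,0,0],[0,0,0,0,0,0],[0,0,0,0,0,0],[0,0,0,0,0,0]],
  ],
)

```text
time_s: 14.75
tool_pos: [0.4812, 0.3002, 0.1892]
orientation: [[-0.041, 0.999, 0.001], [0.999, 0.041, 0.009], [0.009, 0.001, -1.0]]
wrist_force: [0.5, 0.4, -0.1]
grip_width: -0.001
```

Call:
apply_moves(
  plan=[
    [[-2,8,0,0,0,0],[0,6,-10,0,0,0],[0,0,-20,0,0,0],[0,0,-12,0,0,0],[0,0,0,0,0,0]],
  ],
)

```text
time_s: 15.25
tool_pos: [0.4795, 0.3163, 0.1457]
orientation: [[-0.041, 0.999, 0.003], [0.999, 0.041, 0.011], [0.011, 0.003, -1.0]]
wrist_force: [-0.5, -0.0, 1.0]
grip_width: 0.001
```

Call:
apply_moves(
  plan=[
    [[0,-2,-5,0,0,0],[0,0,-5,0,0,0],[0,0,-5,0,0,0],[0,0,-4,0,0,0],[0,0,0,0,0,0]],
  ],
)

```text
time_s: 15.75
tool_pos: [0.4796, 0.3144, 0.127]
orientation: [[-0.041, 0.999, 0.004], [0.999, 0.041, 0.012], [0.012, 0.004, -1.0]]
wrist_force: [-1.7, -0.4, 2.1]
grip_width: -0.001
```

Call:
apply_moves(
  plan=[
    [[0,0,-2,0,0,0],[0,0,-2,0,0,0],[0,0,-1,0,0,0],[0,0,0,0,0,0],[0,0,0,0,0,0]],
  ],
)

```text
time_s: 16.25
tool_pos: [0.48, 0.3146, 0.125]
orientation: [[-0.041, 0.999, 0.007], [0.999, 0.041, 0.014], [0.013, 0.007, -1.0]]
wrist_force: [-0.8, -0.5, 2.2]
grip_width: -0.002
```

Call:
apply_moves(
  plan=[
    [[0,0,-3,0,0,0],[0,0,-3,0,0,0],[0,0,-3,0,0,0],[0,0,-3,0,0,0],[0,0,-3,0,0,0]],
  ],
)

```text
time_s: 16.75
tool_pos: [0.4804, 0.3149, 0.1239]
orientation: [[-0.041, 0.999, 0.017], [0.999, 0.041, 0.021], [0.02, 0.018, -1.0]]
wrist_force: [-8.8, -5.5, 24.2]
grip_width: 0.0
```

Call:
apply_moves(
  plan=[
    [[0,0,5,-0.01,0.008,0],[0,0,6,-0.005,0.006,0],[0,0,7,0,0,0],[0,0,8,0,0,0],[0,0,0,0,0,0]],
  ],
)

```text
time_s: 17.25
tool_pos: [0.481, 0.3152, 0.1516]
orientation: [[-0.041, 0.999, 0.004], [0.999, 0.041, 0.006], [0.006, 0.004, -1.0]]
wrist_force: [-0.1, -0.1, 0.4]
grip_width: -0.003
```

```bash
python3 - <<'E'
from h import *
a=shot('scene')
find(a,['index','numeral_3','numeral_4','plunger_top'])
cv2.imwrite('pics/d1.png',cv2.resize(a['frame'][200:260,315:385],(560,480),interpolation=2))
print(env.state()['tool_pos'])
E
```

```text
tip_of index [(0.58, [0.548, 0.273, 0.086]), (0.49, [0.558, 0.273, 0.065])]
tip_of numeral_3 [(0.54, [0.548, 0.27, 0.041]), (0.42, [0.558, 0.271, 0.066])]
tip_of numeral_4 [(0.54, [0.548, 0.27, 0.041]), (0.42, [0.558, 0.271, 0.066])]
tip_of plunger_top [(0.42, [0.476, 0.315, 0.137])]
[0.48042117 0.31479853 0.15014154]
```

View pics/d1.png

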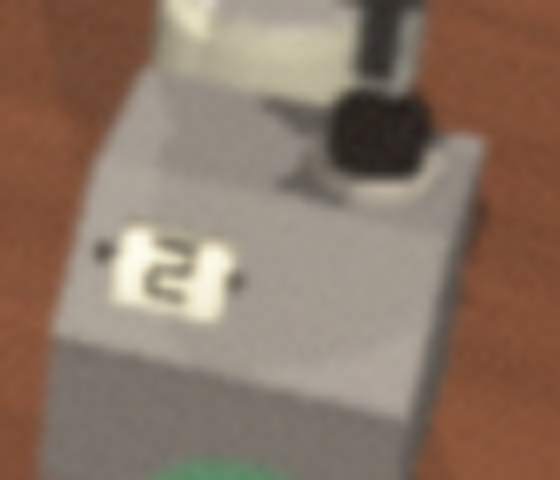

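The drum shows 2 at (170,272), so one press advanced it one numeral. One more press.

Call:
apply_moves(
  plan=[
    [[0,0,-6,0,0,0],[0,0,-5,0,0,0],[0,0,-5,0,0,0],[0,0,-5,0,0,0],[0,0,-4,0,0,0]],
  ],
)

```text
time_s: 18.0
tool_pos: [0.4806, 0.3149, 0.1236]
orientation: [[-0.041, 0.999, 0.004], [0.999, 0.041, 0.005], [0.005, 0.004, -1.0]]
wrist_force: [-4.4, -3.2, 38.9]
grip_width: 0.004
```

Call:
apply_moves(
  plan=[
    [[0,0,-3,0,0,0],[0,0,-3,0,0,0],[0,0,-3,0,0,0],[0,0,-3,0,0,0],[0,0,-3,0,0,0]],
  ],
)

```text
time_s: 18.5
tool_pos: [0.4808, 0.315, 0.1239]
orientation: [[-0.041, 0.999, 0.015], [0.999, 0.041, 0.013], [0.012, 0.016, -1.0]]
wrist_force: [-7.4, -5.1, 22.6]
grip_width: 0.001
```

Call:
apply_moves(
  plan=[
    [[0,0,6,-0.005,0.006,0],[0,0,10,0,0,0],[0,0,15,0,0,0],[0,0,25,0,0,0],[0,0,30,0,0,0]],
  ],
)

```text
time_s: 19.0
tool_pos: [0.4791, 0.3139, 0.2103]
orientation: [[-0.041, 0.999, 0.004], [0.999, 0.041, 0.005], [0.005, 0.004, -1.0]]
wrist_force: [1.0, 1.0, 0.0]
grip_width: -0.0
```

Call:
apply_moves(
  plan=[
    [[0,0,20,0,0,0],[0,0,0,0,0,0],[0,0,0,0,0,0],[0,0,0,0,0,0],[0,0,0,0,0,0]],
  ],
)

```text
time_s: 19.5
tool_pos: [0.4798, 0.3143, 0.2343]
orientation: [[-0.041, 0.999, 0.007], [0.999, 0.041, 0.007], [0.006, 0.007, -1.0]]
wrist_force: [-0.3, -0.2, -0.1]
grip_width: 0.002
```

```bash
python3 - <<'E'
from h import *
a=shot('scene')
find(a,['tray','marker_3','plunger_top','gherkins','tub'])
f=a['frame']
cv2.imwrite('pics/d2.png',np.hstack([cv2.resize(f[200:260,315:385],(467,400),interpolation=2),cv2.resize(f[165:285,150:250],(333,400),interpolation=2)]))
print(env.state()['tool_pos'],env.state()['qvel'])
E
```

```text
tip_of tray [(0.62, [0.625, -0.034, -0.002])]
tip_of marker_3 [(0.82, [0.642, 0.19, -0.003]), (0.71, [0.771, -0.017, 0.005]), (0.64, [0.77, 0.068, 0.01])]
tip_of plunger_top [(0.51, [0.475, 0.314, 0.136])]
tip_of gherkins [(0.97, [0.69, 0.36, -0.004]), (0.32, [0.714, -0.212, 0.001])]
tip_of tub [(0.8, [0.313, 0.211, -0.004]), (0.63, [0.712, -0.21, 0.001])]
[0.47991866 0.3144186  0.23505166] [-0.0003909  -0.00121397  0.00657584  0.00222617  0.00013933 -0.00119312]
```

View pics/d2.png

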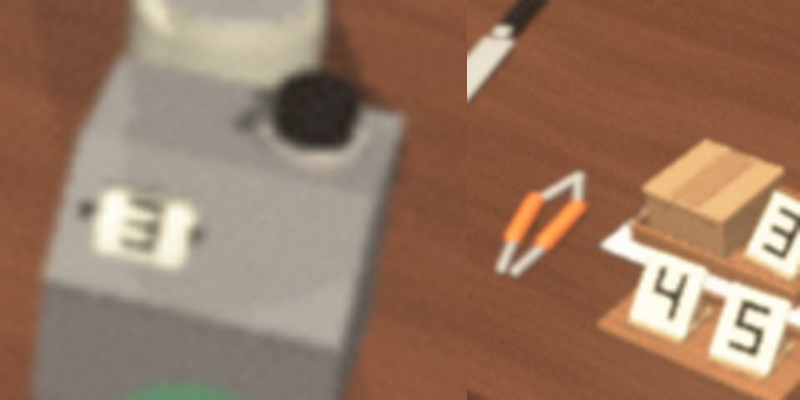

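The drum shows 3 between the pointers, the plunger is up, and the tray and its neighbours are in place.

```bash
python3 -c "
from plant import env
print(env.job_done())"
```

```text
the job is handed in; nothing more can be done
None
```

The job is handed in at about 20 s on the robot's clock. The tray is wholly on the pick-up plate and the display shows 3, the number of the marker on the tray.

- **Tray:** I gripped its near rim beside the marker, slid and turned it onto the plate, and released it. The picture after release showed plate visible on all four sides, with the lunch box and marker 3 standing. The tray's centre measured within about 4 mm of the plate's.
- **Display:** it started at 1, so I pressed the plunger twice to its stop. I read 2 after the first press and 3 after the second, and in the last picture the plunger is up with the arm clear above it.
- **Other things:** the tongs, the stand with markers 4 and 5, the jar and the tub measured or looked unmoved at the end. The mill and the blue and purple look-alikes were never approached; I did not re-check the whole counter after the last press.

**Force and disagreement:**
- The second press was harder than needed. The wrist read 38.9 N at the end of the move, through the fingertips, and may have peaked slightly higher.
- In the last shot the detector did not list marker 3's place on the tray; the picture itself shows it there.

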